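Put the long cabbage pounders away in the caddy

ROBOT

A 6-joint arm with a two-finger parallel gripper is mounted at the origin on the work surface. World frame = base frame: x ahead of the robot, y to its left, z up, the work surface at z = 0. Lengths are in m, angles in rad, forces in N, time in s.
With the tool pointing down it reaches from about 0.3 to 0.775 m from the base axis. Payload 14.6 kg.
Tool frame: the origin (TCP) lies midway between the tips of the shut fingers; the grasp point (between the pads) lies 19 mm behind it; z points along the fingers, y is the direction in which the jaws open and shut (so a half turn about z gives the same grasp; the last joint's range is limited). The gripper opens to 94 mm and grips with 3 to 60 N. Pads are 16 mm wide; open, the fingers measure 119 mm over their backs; the gripper's body (75 mm by 177 mm) begins 78 mm behind the grasp point.
Start: joints at [1.226, 0.3, 1.521, -0, 1.321, -0.067], TCP at [0.151, 0.529, 0.205] pointing down, gripper open.
Joint ranges: [-3.03, 3.03], [-0.79, 2.21], [0.23, 2.52], [-1.04, 4.18], [0, 3.07], [-2.55, 2.55]. Speed limits (rad/s): [2.22, 2.22, 2.57, 3.14, 3.14, 3.14].

INTERFACE

Orientations are given as a rotation vector (axis times angle).
In Python, from bench import get_obs, capture, camera_params, finish_job, outline_of gives the robot as it stands.
- The arm moves only by the tool arm_command, never from a script. Its arguments are lists of equal length, an entry for each row: "delta_pos": the shift along the tool's x, y, z in units of 50 mm (1.0 is 50 mm), a list of three; "turn": the turn, a rotation vector about the tool's x, y, z in units of 8 degrees (1.0 is 8 degrees), a list of three; "claw": the opening, from -1 (shut) to 1 (fully open), so that 0 is half open. A call has 1 to 20 rows; each row shifts and turns the pose as measured when the row begins, along the tool's axes as they then stand; what a row does not reach is not made up. A row lasts 1/10 s, in which the tool goes at most 50 mm and 8.59 degrees, less where a joint would pass 70% of its speed; a pose out of reach is approached as far as the arm can. A call is refused whole if a number of a shift passes 1 or a number of a turn 1, either way. A call with a gripper value outside its range is refused whole. The fingers move at their own pace and stop on an object; "newtons" is the grip in N (left out, the last holds). Time passes only in rows, so rows that do not move let the fingers close. It gives the time, the measured TCP pose, the force and the opening at its end, in the units of the state.
- get_obs(): the state, without advancing time (a new reading comes with each control period).
- capture(name): name is "scene" or "top" or "wrist"; returns (picture, depth): 384x512x3 uint8, red, green, blue; 384x512 float32, m along the optical axis (not along the pixel's ray), 0 where there is no reading.
- camera_params(name): a dict with "intrinsics" (3x3 intrinsics, pixels), "world_from_camera" (4x4, takes a point from camera to world coordinates). Camera axes: x right, y up, looking along -z (the intrinsics and any distortion apply to the point x, -y, -z); pixel columns grow to the right and rows downward; lengths in m; the calibration is good to about 2 mm. A picture is of the moment at which its call begins: read the wrist's pose just before it. camera_params takes no time and is no camera call; for the wrist camera it gives the pose at the moment of the call.
- finish_job(): hands the job in, once; it reports no verdict.
Trained networks look in the newest picture that a camera, given by its name, has taken for a name from the list of things; names that differ only in an ending like _2 or _b are one class to them, and where a whole thing is asked for, a point or a joint stands for the part that bears it (a point fixed in the world has none). Each returns a list of dicts, best first, with "conf" (0 to 1); they miss things now and then, are a little off and sometimes report something else, mostly with a low value. They report only what shows in the picture. A call takes as long as a camera call. They do not tell look-alikes from the thing itself.
- outline_of(camera, name): "region" (384x512 bool, what is visible of it) and "bbox" ([centre column, centre row, width, height] in pixels, round what is visible of it).
The state is a dict: "clock": time; "joints": joint angles; "qd": joint speeds; "joint_torque": joint torques, N m; "tcp_pos": TCP position; "ee_rot": TCP orientation; "wrist_force": force on the tool from outside, world axes, zero at the start; "moment": the same for the moment, N m; "finger_gap": finger opening in m.
Only numpy, scipy, OpenCV 4.12 (cv2) and the standard library are available. Lean on these libraries where they do the work, as an engineer would, in place of code of your own. Each camera call takes 0.05 s, during which the arm holds its last target. There are 200 camera calls.

TASK

The jars are packed, so put the two long wooden cabbage pounders away in the dark wooden caddy: drop one into each of its two empty end bays, broad head down, let go and leave them standing there. Leave the short pounder standing where it is on the bench.

Things in the scene. Friction and masses are not known exactly. Their poses are not given: they have to be found in the camera images.
- pounder_a: long cabbage pounder of pale turned wood, about 120 g, standing on its head on the bench: 200 mm tall overall; below, a cylindrical head 42 mm in diameter and 58 mm high, tapering by 74 mm height to a plain round handle 26 mm in diameter that runs up to the top. Origin: centre of the flat underside of the head; z runs up along the handle. Loose.
- pounder_b: second long pounder, identical to pounder_a; either may go into either end bay. Loose.
- short_pounder: short pounder of the same pale wood with the same 42 mm head and 26 mm handle, but only 125 mm tall overall, standing on its head among the others; to be left alone. Origin: centre of its underside; z up. Loose.
- caddy: fixed open-topped box of dark wood, 86 mm (x) by 242 mm (y) by 105 mm high, made of 8 mm boards, with a row of three square bays along its y axis, each 70 x 70 mm inside and 97 mm deep (inner floor 8 mm above the origin). The two end bays, centred at y = +78 mm and y = -78 mm of its own frame (x = 0), are empty; the middle bay (y = 0) is filled by a small amber jar with a white lid that stays below the rim. Origin: centre of the underside; z up, rim at z = 105 mm.
Things that resemble listed ones, but are neither listed nor needed, are in the scene too. What is shaped like the pounder_b but blue, purple or red is not meant.

How it is judged:
By the outcome, as a careful person would: the job done as asked, in the order asked, and still so for the second after the job is handed in, with the robot touching nothing.
It also fails if it takes over 54 s, if anything falls off the work surface, if the arm or the gripper's body presses on something with over 40 N, if the wrist force passes 120 N, or if a joint passes its speed limit or range.

## Working session

There is one attempt and no reset: what is moved stays moved. The work goes in short steps, Python scripts to look and compute and a tool call to move; the robot and the scene stay as the last step left them, time stands still between calls to the robot, and variables do not carry over. Pictures are saved under pics/ and viewed, about 8 in all and at most 12, crops included, and the job is handed in when it is done.

Besides the shell and the picture viewer there is one more tool, called after ">>>" as name(argument=value, ...) on one line, values as JSON. arm_command: Moves the arm, as the interface text tells. Its arguments: {"type":"object","properties":{"delta_pos":{"type":"array"},"turn":{"type":"array"},"claw":{"type":"array"},"newtons":{"type":"number"}},"required":["delta_pos","turn","claw"]}

```bash
mkdir -p pics; cat > h.py <<'E'
import numpy as np, cv2
from bench import *
def pts(cam,d):
    p=camera_params(cam);K=np.array(p["intrinsics"]);T=np.array(p["world_from_camera"])
    v,u=np.indices(d.shape);x=(u-K[0,2])/K[0,0]*d;y=(v-K[1,2])/K[1,1]*d
    P=np.stack([x,-y,-d],-1)@T[:3,:3].T+T[:3,3]
    P[d==0]=np.nan
    return P
E
python3 - <<'E'
from h import *
print(get_obs())
ims=[]
for c in("scene","top"):
    im,d=capture(c);P=pts(c,d);np.savez(c+'.npz',im=im,P=P);ims.append(im)
    print(c,camera_params(c))
    for n in("pounder_a","short_pounder","caddy"):
        for o in outline_of(c,n):
            r=o["region"];Q=P[r];Q=Q[~np.isnan(Q[:,0])]
            t=Q[Q[:,2]>np.percentile(Q[:,2],99)-.006] if len(Q) else Q
            print(n,round(o["conf"],2),np.round(o["bbox"]),'top z',np.round(t.mean(0),3) if len(t) else None, 'min',Q.min(0).round(3),'max',Q.max(0).round(3),'rgb',im[r].mean(0).round())
cv2.imwrite('pics/a.png',cv2.cvtColor(np.hstack(ims)[:,:],cv2.COLOR_RGB2BGR)) if 0 else None
for c,i in zip(("scene","top"),ims): cv2.imwrite(f'pics/{c}.png',cv2.cvtColor(cv2.resize(i,(800,600)),cv2.COLOR_RGB2BGR))
E
```

```text
{'clock': 0.0, 'joints': array([ 1.22638834e+00,  3.00483371e-01,  1.52158320e+00, -1.59865154e-05,
        1.32070772e+00, -6.65981829e-02]), 'qd': array([-1.88919028e-04,  1.43648016e-03,  6.05551401e-04, -2.19568121e-07,
       -3.32602433e-04, -3.88337083e-04]), 'joint_torque': array([-3.27615311e-06, -5.31790030e+01, -3.52765703e+01,  7.08995503e-02,
        2.41306279e-02, -5.54486394e-05]), 'tcp_pos': array([0.15075322, 0.52865891, 0.20487871]), 'ee_rot': array([-4.34943135e-01, -3.11111006e+00,  1.82189122e-03]), 'wrist_force': array([0.31175219, 0.52221176, 0.34250712]), 'moment': array([-0.03365005,  0.03113448,  0.08065816]), 'finger_gap': 0.09425287684405657}
scene {'intrinsics': array([[360.7506702 ,   0.        , 256.11631167],
       [  0.        , 360.7506702 , 184.98871504],
       [  0.        ,   0.        ,   1.        ]]), 'world_from_camera': array([[-0.76971793, -0.51157482,  0.38187108,  0.76087096],
       [ 0.63829731, -0.60687049,  0.47358712,  0.29882521],
       [-0.01052895,  0.60827578,  0.79365592,  0.58853026],
       [ 0.        ,  0.        ,  0.   
[... 1583 characters left out ...]
 83.]
pounder_a 0.76 [291. 259.  33.  29.] top z [ 0.35  -0.102  0.199] min [ 0.327 -0.127 -0.003] max [ 0.37  -0.082  0.201] rgb [ 45.  75. 136.]
pounder_a 0.7 [318.  99.  39.  62.] top z [ 0.625 -0.158  0.198] min [ 0.605 -0.223 -0.004] max [ 0.742 -0.138  0.201] rgb [101.  76.  53.]
pounder_a 0.65 [267. 208.  25.  29.] top z [ 0.435 -0.062  0.199] min [ 0.415 -0.082 -0.002] max [ 0.461 -0.043  0.202] rgb [137. 106.  76.]
short_pounder 0.94 [397. 179.  42.  36.] top z [ 0.494 -0.307  0.123] min [ 0.474 -0.356 -0.003] max [ 0.526 -0.287  0.126] rgb [110.  81.  56.]
caddy 0.86 [115. 146. 155.  90.] top z [0.562 0.213 0.104] min [ 0.495  0.082 -0.003] max [0.675 0.393 0.107] rgb [57. 43. 36.]
```

View pics/scene.png

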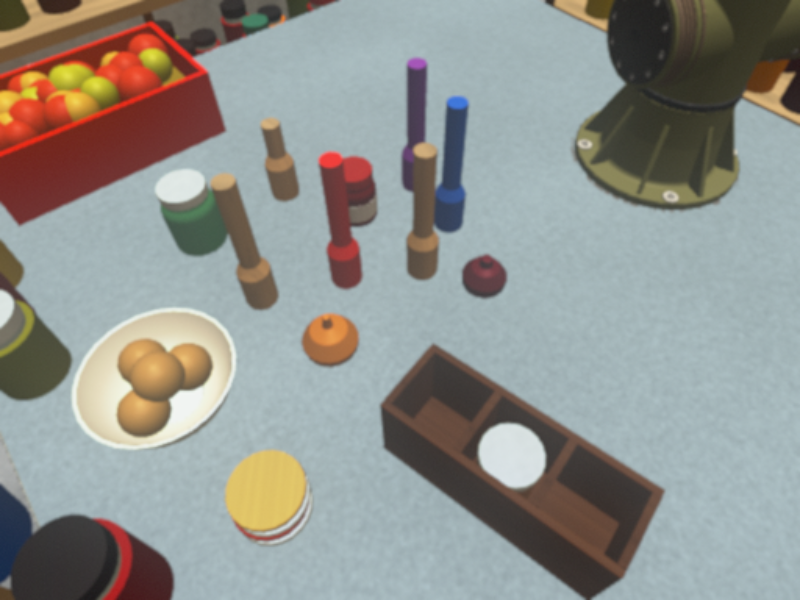

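View pics/top.png

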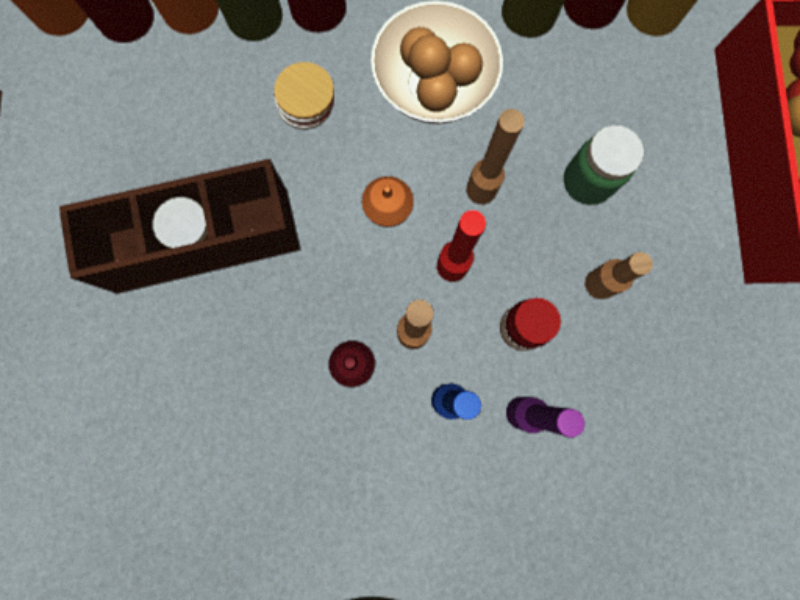

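Scene image: two pale long pounders at about (240,240) and (423,210), the pale short one at (280,160). The red (340,220), purple (416,125) and blue (452,165) ones are look-alikes. The dark caddy is around (520,470), with its end bays empty and the white lid in the middle. The pale long ones have z tops of 0.200, at world (0.625,-0.157) and (0.435,-0.060). The short one's top is at 0.125. Next I confirm this in a crop and fit the caddy.

```bash
python3 - <<'E'
from h import *
S=np.load('scene.npz');T=np.load('top.npz')
cv2.imwrite('pics/crop.png',cv2.cvtColor(cv2.resize(S['im'][60:210,120:320],(800,600),interpolation=cv2.INTER_CUBIC),cv2.COLOR_RGB2BGR))
for n,D in(("scene",S),("top",T)):
    P=D['P'];im=D['im'].astype(int)
    m=(abs(P[...,2]-.105)<.004)&(P[...,0]>.4)&(P[...,0]<.72)&(P[...,1]>.05)&(P[...,1]<.45)&(im.sum(-1)<330)
    m=cv2.morphologyEx(m.astype(np.uint8),cv2.MORPH_CLOSE,np.ones((3,3)))>0
    Q=P[m];Q=Q[abs(Q[:,2]-.105)<.006]
    (c,s,a)=cv2.minAreaRect((Q[:,:2]*1000).astype(np.float32))
    B=cv2.boxPoints((c,s,a));L=B[1]-B[0];M=B[2]-B[1];L=L if np.linalg.norm(L)>np.linalg.norm(M) else M
    L=L/np.linalg.norm(L);print(n,len(Q),np.round(c,1),np.round(s,1),round(a,1),L,[np.round(np.array(c)+k*78*L,1) for k in(1,-1)])
    for top in((.625,-.157),(.435,-.06)):
        m=(np.linalg.norm(P[...,:2]-top,axis=-1)<.03)&(P[...,2]>.194)
        c,r=cv2.minEnclosingCircle((P[m][:,:2]*1000).astype(np.float32));print(np.round(c,1),round(r,1),P[m].mean(0).round(4))
    # mid-handle surface check
        m=(np.linalg.norm(P[...,:2]-top,axis=-1)<.03)&(P[...,2]>.004)&(P[...,2]<.05)
        c,r=cv2.minEnclosingCircle((P[m][:,:2]*1000).astype(np.float32));print('head',np.round(c,1),round(r,1))
E
```

```text
scene 3178 [562.4 210.7] [ 84.5 240.6] 12.5 [ 0.21652956 -0.97627604] [array([579.3, 134.6]), array([545.5, 286.9])]
[ 623.8 -157.6] 13.3 [ 0.6242 -0.1549  0.1997]
head [ 623.6 -156.1] 21.1
[433.3 -60.3] 13.7 [ 0.4354 -0.0586  0.1998]
head [436.1 -55.5] 19.9
top 2093 [563.2 210. ] [ 87.2 242.9] 12.6 [ 0.21888469 -0.97575074] [array([580.3, 133.8]), array([546.1, 286.1])]
[ 625.7 -158.4] 13.0 [ 0.625  -0.1583  0.1985]
head [ 622.  -156.5] 20.3
[435.6 -62. ] 12.8 [ 0.4354 -0.0617  0.1987]
head [426.1 -57. ] 17.5
```

View pics/crop.png

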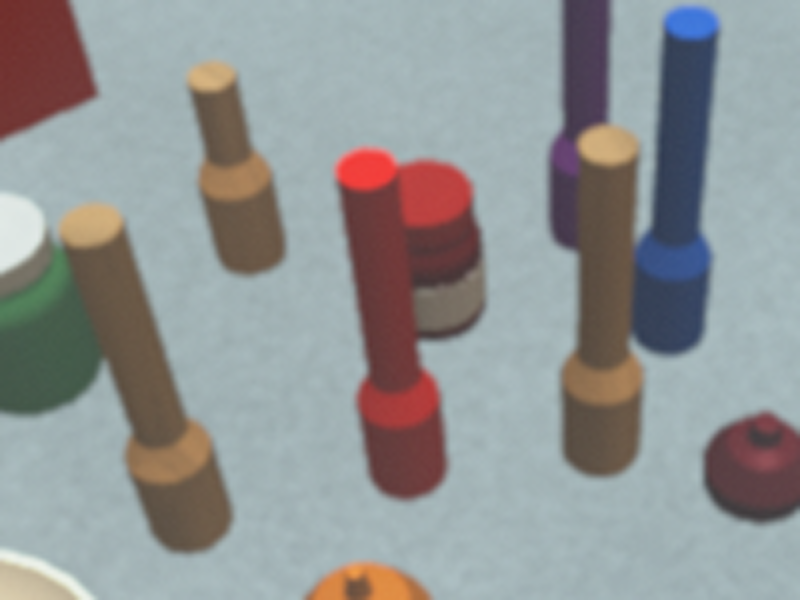

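The crop confirms it: the long pale pounders are at crop (150,380) and (605,300). The short pale one (240,170) stays. I start with the one at (0.435,-0.061), going into the far bay (0.546,0.2865).

>>> arm_command(delta_pos=[[-0.54, -0.61, -0.2], [-0.54, -0.61, -0.2], [-0.54, -0.61, 0], [-0.54, -0.61, 0], [-0.54, -0.61, 0], [-0.54, -0.61, 0], [-0.54, -0.61, 0], [-0.54, -0.61, 0], [-0.54, -0.61, 0], [-0.54, -0.61, 0], [-0.54, -0.61, 0], [-0.54, -0.61, 0], [-0.54, -0.61, 0], [-0.54, -0.61, 0], [-0.54, -0.61, 0], [-0.54, -0.61, 0], [0, 0, 0]], turn=[[0, 0, 0], [0, 0, 0], [0, 0, 0], [0, 0, 0], [0, 0, 0], [0, 0, 0], [0, 0, 0], [0, 0, 0], [0, 0, 0], [0, 0, 0], [0, 0, 0], [0, 0, 0], [0, 0, 0], [0, 0, 0], [0, 0, 0], [0, 0, 0], [0, 0, 0]], claw=[0.4, 0.4, 0.4, 0.4, 0.4, 0.4, 0.4, 0.4, 0.4, 0.4, 0.4, 0.4, 0.4, 0.4, 0.4, 0.4, 0.4], newtons=20)

```text
clock: 2.1
tcp_pos: [0.441, -0.0828, 0.2276]
ee_rot: [0.429, 3.105, 0.002]
wrist_force: [1.0, 0.7, -0.2]
finger_gap: 0.0657
```

```bash
cat > go.py <<'E'
import sys
from h import *
from scipy.spatial.transform import Rotation as R
o=get_obs();r=R.from_rotvec(o["ee_rot"]);g=np.array(eval(sys.argv[1]))
z=r.as_matrix()[:,2]
y=r.as_matrix()[:,1];yy=np.array([y[0],y[1],0]);yy/=np.linalg.norm(yy);zz=np.array([0,0,-1.]);W=R.from_matrix(np.c_[np.cross(yy,zz),yy,zz])
print(o["clock"],o["tcp_pos"].round(4),'gap',o["finger_gap"],'F',o["wrist_force"].round(2))
print('shift units',(r.inv().apply(g-o["tcp_pos"])/.05).round(3),'level turn units',(np.degrees((r.inv()*W).as_rotvec())/8).round(3),'y',y.round(3))
E
python3 go.py "[.435,-.061,.225]"
```

```text
2.1 [ 0.441  -0.0828  0.2276] gap 0.06572189355719146 F [ 0.99  0.68 -0.19]
shift units [0.235 0.388 0.051] level turn units [ 0.014  0.05  -0.   ] y [0.271 0.963 0.002]
```

>>> arm_command(delta_pos=[[0.23, 0.38, 0], [0, 0, 0], [0, 0, 0]], turn=[[0, 0.05, 0], [0, 0, 0], [0, 0, 0]], claw=[0.4, 0.4, 0.4])

```text
clock: 2.4
tcp_pos: [0.4347, -0.0615, 0.2272]
ee_rot: [-0.433, -3.111, -0.003]
wrist_force: [-0.6, -0.5, 0.8]
finger_gap: 0.0659
```

```bash
python3 go.py "[.435,-.061,.131]"
```

```text
2.4 [ 0.4347 -0.0615  0.2272] gap 0.06588095284740686 F [-0.57 -0.49  0.83]
shift units [-0.004  0.007  1.925] level turn units [ 0.015 -0.007  0.   ] y [0.273 0.962 0.002]
```

>>> arm_command(delta_pos=[[0, 0, 0.38], [0, 0, 0.38], [0, 0, 0.38], [0, 0, 0.38], [0, 0, 0.35], [0, 0, 0], [0, 0, 0], [0, 0, 0], [0, 0, 0], [0, 0, 0], [0, 0, 0], [0, 0, 0]], turn=[[0, 0, 0], [0, 0, 0], [0, 0, 0], [0, 0, 0], [0, 0, 0], [0, 0, 0], [0, 0, 0], [0, 0, 0], [0, 0, 0], [0, 0, 0], [0, 0, 0], [0, 0, 0]], claw=[0.4, 0.4, 0.4, 0.4, 0.4, 0.4, -1, -1, -1, -1, -1, -1], newtons=20)

```text
clock: 3.6
tcp_pos: [0.4369, -0.0613, 0.1356]
ee_rot: [0.425, 3.103, 0.002]
wrist_force: [0.5, 0.4, -1.2]
finger_gap: 0.0254
```

```bash
python3 go.py "[.546,.2865,.280]"
```

```text
3.6 [ 0.4369 -0.0613  0.1356] gap 0.025350725407245422 F [ 0.54  0.44 -1.25]
shift units [-0.259  7.294 -2.869] level turn units [ 0.016  0.064 -0.   ] y [0.269 0.963 0.002]
```

>>> arm_command(delta_pos=[[0, 0, -0.2], [0, 0, -0.55], [0, 0, -0.55], [0, 0, -0.55], [0, 0, -0.55], [0, 0, -0.4], [0, 0.4, 0], [0, 0.6, 0], [0, 0.6, 0], [0, 0.6, 0], [0, 0.6, 0], [0, 0.6, 0], [0, 0.6, 0], [0, 0.6, 0], [0, 0.6, 0], [0, 0.6, 0], [0, 0.6, 0], [0, 0.4, 0], [0, 0.2, 0], [0, 0, 0]], turn=[[0, 0, 0], [0, 0, 0], [0, 0, 0], [0, 0, 0], [0, 0, 0], [0, 0, 0], [0, 0, 0], [0, 0, 0], [0, 0, 0], [0, 0, 0], [0, 0, 0], [0, 0, 0], [0, 0, 0], [0, 0, 0], [0, 0, 0], [0, 0, 0], [0, 0, 0], [0, 0, 0], [0, 0, 0], [0, 0, 0]], claw=[-1, -1, -1, -1, -1, -1, -1, -1, -1, -1, -1, -1, -1, -1, -1, -1, -1, -1, -1, -1])

```text
clock: 5.6
tcp_pos: [0.5296, 0.2891, 0.2948]
ee_rot: [0.428, 3.1, 0.001]
wrist_force: [-0.1, -0.9, -3.1]
finger_gap: 0.0253
```

```bash
python3 go.py "[.546,.2865,.280]"
```

```text
5.6 [0.5296 0.2891 0.2948] gap 0.025283776287488704 F [-0.12 -0.88 -3.07]
shift units [-0.326  0.037  0.301] level turn units [ 0.018  0.086 -0.   ] y [0.271 0.963 0.002]
```

>>> arm_command(delta_pos=[[-0.32, 0.04, 0], [0, 0, 0], [0, 0, 0], [0, 0, 0]], turn=[[0.02, 0.09, 0], [0, 0, 0], [0, 0, 0], [0, 0, 0]], claw=[-1, -1, -1, -1])

```text
clock: 6.0
tcp_pos: [0.5451, 0.284, 0.2964]
ee_rot: [-0.431, -3.111, 0.001]
wrist_force: [-0.7, 0.0, -0.6]
finger_gap: 0.0255
```

```bash
python3 go.py "[.546,.2865,.1456]"; python3 - <<'E'
from h import *
o=get_obs()["tcp_pos"]
for c in("scene","top"):
    im,d=capture(c);P=pts(c,d)
    m=(np.linalg.norm(P[...,:2]-o[:2],axis=-1)<.045)&(P[...,2]>.125)&(P[...,2]<o[2]-.075-.0)
    Q=P[m]
    print(c,m.sum())
    if len(Q)>20: print(Q.min(0).round(3),Q.max(0).round(3),Q.mean(0).round(3),o)
E
```

```text
6.0 [0.5451 0.284  0.2964] gap 0.025483883346981272 F [-0.66  0.01 -0.62]
shift units [-0.005  0.054  3.016] level turn units [-0.004 -0.003 -0.   ] y [ 0.272  0.962 -0.001]
scene 1012
[0.528 0.264 0.16 ] [0.562 0.305 0.221] [0.556 0.286 0.195] [0.54507985 0.28402112 0.29639871]
top 757
[0.521 0.262 0.16 ] [0.563 0.299 0.221] [0.535 0.27  0.195] [0.54507985 0.28402112 0.29639871]
```

>>> arm_command(delta_pos=[[-0.07, 0.07, 0.3], [0, 0, 0.45], [0, 0, 0.45], [0, 0, 0.45], [0, 0, 0.45], [0, 0, 0.4], [0, 0, 0.3], [0, 0, 0], [0, 0, 0]], turn=[[0, 0, 0], [0, 0, 0], [0, 0, 0], [0, 0, 0], [0, 0, 0], [0, 0, 0], [0, 0, 0], [0, 0, 0], [0, 0, 0]], claw=[-1, -1, -1, -1, -1, -1, -1, -1, -1])

```text
clock: 7.0
tcp_pos: [0.5477, 0.2869, 0.1439]
ee_rot: [-0.429, -3.109, 0.003]
wrist_force: [0.1, -0.1, -1.2]
finger_gap: 0.0252
```

```bash
python3 go.py "[.549,.289,.1446]"
```

```text
7.0 [0.5477 0.2869 0.1439] gap 0.025196986719618786 F [ 0.11 -0.1  -1.21]
shift units [-0.014  0.048 -0.013] level turn units [-0.018 -0.018 -0.   ] y [ 0.271  0.963 -0.002]
```

At floor height with no contact force. I release and rise.

>>> arm_command(delta_pos=[[0, 0, 0], [0, 0, 0], [0, 0, 0], [0, 0, 0], [0, 0, -0.3], [0, 0, -0.45], [0, 0, -0.45], [0, 0, -0.45], [0, 0, -0.3], [0, 0, 0]], turn=[[0, 0, 0], [0, 0, 0], [0, 0, 0], [0, 0, 0], [0, 0, 0], [0, 0, 0], [0, 0, 0], [0, 0, 0], [0, 0, 0], [0, 0, 0]], claw=[0.0, 0.4, 0.4, 0.4, 0.4, 0.4, 0.4, 0.4, 0.4, 0.4])

```text
clock: 8.0
tcp_pos: [0.5487, 0.2875, 0.2551]
ee_rot: [0.429, 3.107, 0.005]
wrist_force: [-0.0, -0.2, -0.2]
finger_gap: 0.066
```

```bash
python3 go.py "[.6245,-.158,.235]"; python3 - <<'E'
from h import *
im,d=capture("scene");P=pts("scene",d)
m=(np.linalg.norm(P[...,:2]-[.548,.287],axis=-1)<.04)&(P[...,2]>.2)&(P[...,2]<.213)
print(m.sum(),P[m].mean(0).round(4))
cv2.imwrite('pics/p1.png',cv2.cvtColor(cv2.resize(im,(640,480)),cv2.COLOR_RGB2BGR))
E
```

```text
8.0 [0.5487 0.2875 0.2551] gap 0.06604217521665609 F [-0.02 -0.18 -0.16]
shift units [-3.87  -8.167  0.391] level turn units [ 0.026  0.034 -0.   ] y [0.271 0.963 0.004]
510 [0.5442 0.2877 0.2078]
```

View pics/p1.png

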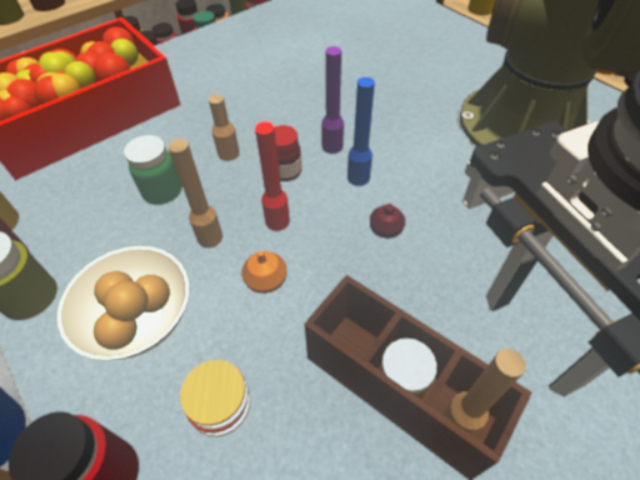

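The first pounder stands in the far bay (around pixel (485,390)) with its top at z=0.208. Now the second, at pixel (200,200).

>>> arm_command(delta_pos=[[-0.15, -0.3, 0], [-0.27, -0.57, 0], [-0.27, -0.57, 0], [-0.27, -0.57, 0], [-0.27, -0.57, 0], [-0.27, -0.57, 0], [-0.27, -0.57, 0], [-0.27, -0.57, 0], [-0.27, -0.57, 0], [-0.27, -0.57, 0], [-0.27, -0.57, 0], [-0.27, -0.57, 0], [-0.27, -0.57, 0], [-0.27, -0.57, 0], [-0.15, -0.3, 0], [0, 0, 0], [0, 0, 0]], turn=[[0, 0, 0], [0, 0, 0], [0, 0, 0], [0, 0, 0], [0, 0, 0], [0, 0, 0], [0, 0, 0], [0, 0, 0], [0, 0, 0], [0, 0, 0], [0, 0, 0], [0, 0, 0], [0, 0, 0], [0, 0, 0], [0, 0, 0], [0, 0, 0], [0, 0, 0]], claw=[0.4, 0.4, 0.4, 0.4, 0.4, 0.4, 0.4, 0.4, 0.4, 0.4, 0.4, 0.4, 0.4, 0.4, 0.4, 0.4, 0.4])

```text
clock: 9.75
tcp_pos: [0.6168, -0.1812, 0.2381]
ee_rot: [-0.433, -3.093, 0.002]
wrist_force: [-0.0, 0.6, 0.7]
finger_gap: 0.0658
```

```bash
python3 go.py "[.6245,-.158,.235]"
```

```text
9.75 [ 0.6168 -0.1812  0.2381] gap 0.06577407304964779 F [-0.04  0.62  0.68]
shift units [-0.022  0.489  0.061] level turn units [-0.026 -0.132 -0.   ] y [ 0.275  0.962 -0.004]
```

>>> arm_command(delta_pos=[[0, 0.25, 0], [-0.02, 0.22, 0], [0, 0, 0], [0, 0, 0]], turn=[[-0.02, -0.13, 0], [0, 0, 0], [0, 0, 0], [0, 0, 0]], claw=[0.4, 0.4, 0.4, 0.4])

```text
clock: 10.15
tcp_pos: [0.6249, -0.1524, 0.2386]
ee_rot: [0.428, 3.111, -0.001]
wrist_force: [-0.7, 0.5, -0.0]
finger_gap: 0.0659
```

```bash
python3 go.py "[.6245,-.158,.133]"
```

```text
10.15 [ 0.6249 -0.1524  0.2386] gap 0.0658861098954223 F [-0.68  0.54 -0.  ]
shift units [-0.02  -0.11   2.112] level turn units [-0.001  0.013  0.   ] y [ 0.27   0.963 -0.   ]
```

>>> arm_command(delta_pos=[[-0.02, -0.1, 0], [0, 0, 0], [0, 0, 0.35], [0, 0, 0.38], [0, 0, 0.38], [0, 0, 0.38], [0, 0, 0.3], [0, 0, 0.22], [0, 0, 0], [0, 0, 0], [0, 0, 0], [0, 0, 0], [0, 0, 0], [0, 0, 0], [0, 0, 0]], turn=[[0, 0, 0], [0, 0, 0], [0, 0, 0], [0, 0, 0], [0, 0, 0], [0, 0, 0], [0, 0, 0], [0, 0, 0], [0, 0, 0], [0, 0, 0], [0, 0, 0], [0, 0, 0], [0, 0, 0], [0, 0, 0], [0, 0, 0]], claw=[0.4, 0.4, 0.4, 0.4, 0.4, 0.4, 0.4, 0.4, 0.4, -1, -1, -1, -1, -1, -1])

```text
clock: 11.65
tcp_pos: [0.6258, -0.1604, 0.1387]
ee_rot: [0.431, 3.104, -0.003]
wrist_force: [-0.7, 0.1, -0.3]
finger_gap: 0.0258
```

```bash
python3 go.py "[.580,.134,.290]"
```

```text
11.65 [ 0.6258 -0.1604  0.1387] gap 0.0258394651730866 F [-0.68  0.1  -0.34]
shift units [ 2.459  5.415 -3.05 ] level turn units [-0.004  0.059  0.   ] y [ 0.272  0.962 -0.001]
```

>>> arm_command(delta_pos=[[0, 0, -0.2], [0, 0, -0.55], [0, 0, -0.55], [0, 0, -0.55], [0, 0, -0.55], [0, 0, -0.4], [0.12, 0.26, 0], [0.22, 0.48, 0], [0.22, 0.48, 0], [0.22, 0.48, 0], [0.22, 0.48, 0], [0.22, 0.48, 0], [0.22, 0.48, 0], [0.22, 0.48, 0], [0.22, 0.48, 0], [0.22, 0.48, 0], [0.22, 0.48, 0], [0.1, 0.2, 0], [0, 0, 0], [0, 0, 0]], turn=[[0, 0, 0], [0, 0, 0], [0, 0, 0], [0, 0, 0], [0, 0, 0], [0, 0, 0], [0, 0, 0], [0, 0, 0], [0, 0, 0], [0, 0, 0], [0, 0, 0], [0, 0, 0], [0, 0, 0], [0, 0, 0], [0, 0, 0], [0, 0, 0], [0, 0, 0], [0, 0, 0], [0, 0, 0], [0, 0, 0]], claw=[-1, -1, -1, -1, -1, -1, -1, -1, -1, -1, -1, -1, -1, -1, -1, -1, -1, -1, -1, -1])

```text
clock: 13.65
tcp_pos: [0.5684, 0.1467, 0.2749]
ee_rot: [-0.425, -3.106, 0.004]
wrist_force: [0.2, -0.0, -1.4]
finger_gap: 0.0255
```

```bash
python3 go.py "[.580,.134,.290]"
```

```text
13.65 [0.5684 0.1467 0.2749] gap 0.025473453107806777 F [ 0.24 -0.02 -1.41]
shift units [-0.29  -0.182 -0.302] level turn units [-0.024 -0.046 -0.   ] y [ 0.269  0.963 -0.003]
```

>>> arm_command(delta_pos=[[-0.28, -0.18, 0], [0, 0, 0], [0, 0, 0], [0, 0, 0]], turn=[[-0.02, -0.05, 0], [0, 0, 0], [0, 0, 0], [0, 0, 0]], claw=[-1, -1, -1, -1])

```text
clock: 14.05
tcp_pos: [0.5808, 0.13, 0.2744]
ee_rot: [0.432, 3.111, -0.002]
wrist_force: [0.1, 0.4, -2.2]
finger_gap: 0.0259
```

```bash
python3 go.py "[.580,.134,.1467]"; python3 - <<'E'
from h import *
o=get_obs()["tcp_pos"]
for c in("scene","top"):
    im,d=capture(c);P=pts(c,d)
    m=(np.linalg.norm(P[...,:2]-o[:2],axis=-1)<.04)&(P[...,2]>.115)&(P[...,2]<o[2]-.078)
    Q=P[m]
    print(c,m.sum())
    if len(Q)>20: print(Q.min(0).round(3),Q.max(0).round(3),o)
E
```

```text
14.05 [0.5808 0.13   0.2744] gap 0.025921053947244015 F [ 0.06  0.38 -2.24]
shift units [0.04  0.076 2.554] level turn units [-0.007  0.005  0.   ] y [ 0.273  0.962 -0.001]
scene 667
[0.559 0.111 0.136] [0.598 0.152 0.196] [0.58081014 0.12995087 0.27439246]
top 458
[0.558 0.109 0.136] [0.598 0.149 0.196] [0.58081014 0.12995087 0.27439246]
```

>>> arm_command(delta_pos=[[0, 0.06, 0.25], [0, 0, 0.4], [0, 0, 0.4], [0, 0, 0.4], [0, 0, 0.4], [0, 0, 0.3], [0, 0, 0.2], [0, 0, 0], [0, 0, 0]], turn=[[0, 0, 0], [0, 0, 0], [0, 0, 0], [0, 0, 0], [0, 0, 0], [0, 0, 0], [0, 0, 0], [0, 0, 0], [0, 0, 0]], claw=[-1, -1, -1, -1, -1, -1, -1, -1, -1])

```text
clock: 15.05
tcp_pos: [0.5799, 0.1355, 0.1472]
ee_rot: [-0.428, -3.111, 0.002]
wrist_force: [0.5, 0.2, -1.2]
finger_gap: 0.0256
```

```bash
python3 go.py "[.580,.134,.1472]"
```

```text
15.05 [0.5799 0.1355 0.1472] gap 0.025603108109157745 F [ 0.49  0.24 -1.23]
shift units [-0.011 -0.028 -0.001] level turn units [-0.011 -0.01  -0.   ] y [ 0.27   0.963 -0.001]
```

>>> arm_command(delta_pos=[[0, 0, 0], [0, 0, 0], [0, 0, 0], [0, 0, 0], [0, 0, -0.3], [0, 0, -0.45], [0, 0, -0.45], [0, 0, -0.45], [0, 0, -0.45], [0.3, 0, -0.3], [0.6, 0, 0], [0.6, 0, 0], [0.6, 0, 0], [0.6, 0, 0], [0, 0, 0], [0, 0, 0], [0, 0, 0]], turn=[[0, 0, 0], [0, 0, 0], [0, 0, 0], [0, 0, 0], [0, 0, 0], [0, 0, 0], [0, 0, 0], [0, 0, 0], [0, 0, 0], [0, 0, 0], [0, 0, 0], [0, 0, 0], [0, 0, 0], [0, 0, 0], [0, 0, 0], [0, 0, 0], [0, 0, 0]], claw=[0.0, 0.4, 0.4, 0.4, 0.4, 0.4, 0.4, 0.4, 0.4, 0.4, 0.4, 0.4, 0.4, 0.4, 0.4, 0.4, 0.4])

```text
clock: 16.75
tcp_pos: [0.4469, 0.1729, 0.2775]
ee_rot: [0.429, 3.103, 0.004]
wrist_force: [0.1, -0.9, -0.2]
finger_gap: 0.0657
```

```bash
python3 go.py "[.4,.134,.28]"; python3 - <<'E'
from h import *
im,d=capture("scene");P=pts("scene",d)
for n,c in(("far",(.546,.287)),("near",(.58,.134)),("short",(.493,-.306)),("red",(.521,-.113))):
    m=(np.linalg.norm(P[...,:2]-c,axis=-1)<.04)&(P[...,2]>(.12 if n=="short" else .194))&(P[...,2]<.213)
    print(n,m.sum(),P[m].mean(0).round(4))
cv2.imwrite('pics/p2.png',cv2.cvtColor(cv2.resize(im,(640,480)),cv2.COLOR_RGB2BGR))
E
```

```text
16.75 [0.4469 0.1729 0.2775] gap 0.06574065748219807 F [ 0.15 -0.9  -0.25]
shift units [ 0.691 -1.002 -0.059] level turn units [ 0.029  0.061 -0.   ] y [0.271 0.962 0.004]
far 570 [0.5453 0.2876 0.2067]
near 387 [0.5782 0.1386 0.2065]
short 100 [ 0.4927 -0.305   0.125 ]
red 168 [ 0.5208 -0.1119  0.1999]
```

View pics/p2.png

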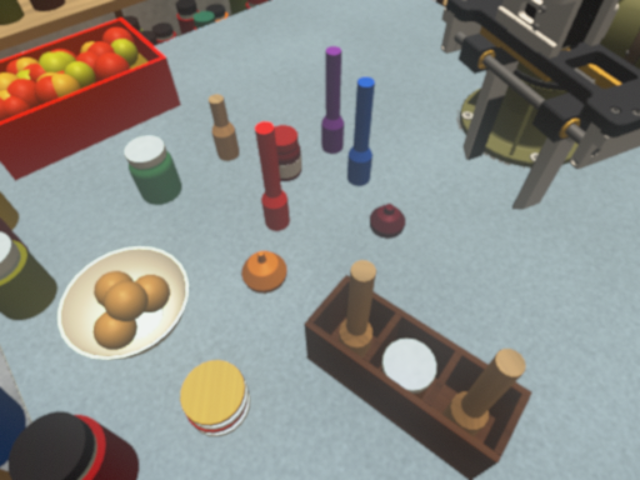

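Both pale long pounders stand in the end bays (around pixels (360,305) and (485,390)). The short one is unmoved at (225,130), and the gripper is clear.

```bash
python3 -c "from bench import *; print(finish_job())"
```

```text
the job is handed in; nothing more can be done
None
```

Both long pale pounders now stand head down in the two end bays of the caddy, one in each, released with the gripper well clear. I handed the job in at about 17 s of the 54 s allowed.

- **Placed pounders:** the last picture and depth check put the tops at z ≈ 0.207 m, against 0.208 m expected for standing upright on the bay floor. Both tops are within about 5 mm of the bay centres.
- **Left alone:** the short pounder's top reads the same position as at the start, and so does the red look-alike's. In the last picture everything else looks where it was.
- **Forces:** the wrist readings at the end of each move stayed at about 3 N or less. No check failed or disagreed.

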